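Lid the pantry canisters

ROBOT

A 7-joint arm with a two-finger parallel gripper is mounted at the origin on the work surface. World frame = base frame: x ahead of the robot, y to its left, z up, the work surface at z = 0. Lengths are in m, angles in rad, forces in N, time in s.
With the tool pointing down it reaches from about 0.425 to 1.025 m from the base axis. Payload 9.4 kg.
Tool frame: the origin (TCP) lies midway between the tips of the shut fingers; the grasp point (between the pads) lies 19 mm behind it (env.grasp_offset is the distance from the TCP to the grasp point, in m); z points along the fingers, y is the line along which they close (so a half turn about z gives the same grasp; the last joint's range is limited). The gripper opens to 85 mm and grips with 20 to 120 N. Pads are 22 mm wide; open, the fingers measure 114 mm over their backs; the gripper's body (76 mm by 85 mm) begins 54 mm behind the grasp point. The pads swing forward as they close: fully open they stand 13 mm farther back than shut.
Start: joints at [1.217, 0.599, -0.003, 1.599, 0.002, 0.943, -0.08], TCP at [0.198, -0.697, 0.193] pointing down, gripper open.
Joint ranges: [-2.57, 2.57], [-0.35, 1.97], [-1.29, 1.29], [0.11, 2.56], [-1.05, 4.19], [0.11, 1.86], [-2.63, 2.63]. Speed limits (rad/s): [2.22, 2.22, 3.01, 3.01, 3.14, 3.14, 3.14].

INTERFACE

Orientations are given as a rotation vector (axis times angle).
In Python, from cell import readout, vision, order, env gives the robot as it stands.
- The arm moves only by the shell command python3 -m crank 'ROWS' [FORCE]. ROWS is a JSON object of lists of equal length, an entry for each row: "gripper": the opening, from -1 (shut) to 1 (fully open); "xyz": the shift along the world's x, y, z in cm, a list of three; "yaw": the turn about the world's z in degrees. In form: {"gripper": [gripper, ...], "xyz": [[dx, dy, dz], ...], "yaw": [yaw, ...]}. A call has exactly 10 rows; each row shifts and turns the commanded pose from where the row before left it; what a row does not reach is not made up. A row lasts 1/12 s, in which the tool goes at most 41.7 mm and 7.16 degrees, less where a joint would pass 70% of its speed; a pose out of reach is approached as far as the arm can. A call is refused whole if a number of a shift passes 4.17 or a number of a turn 7.16, either way. A call with a gripper value outside its range is refused whole. The fingers move at their own pace and stop on an object; FORCE is the grip in N (left out, the last holds). Time passes only in rows, so rows that do not move let the fingers close, or fill a call up. It gives the time, the measured TCP pose, the force, the opening and the grip force at its end, in the units of the state.
- readout.read_state(): the state, without advancing time (a new reading comes with each control period).
- vision.camera(name): name is "scene" or "side" or "wrist"; returns (picture, depth): 420x560x3 uint8, blue, green, red; 420x560 float32, m along the optical axis (not along the pixel's ray), 0 where there is no reading.
- vision.camera_params(name): a dict with "fovy" (degrees; the focal length in pixels is half the picture's height over the tangent of half this angle, whatever the lens; pixels are square), "cx", "cy" (the principal point, pixels), "pose" (4x4, takes a point from camera to world coordinates); the wrist camera has in their place "hand_eye" (4x4, takes a point from camera to tool coordinates, whose origin is the TCP and whose axes are the flange's). Camera axes: x right, y down, z forward; pixel columns grow to the right and rows downward; lengths in m; the calibration is good to about 2 mm. A picture is of the moment at which its call begins: read the wrist's pose just before it. camera_params takes no time and is no camera call.
- order.job_done(): hands the job in; it is judged then, once.
The state is a dict: "time_s": time; "qpos": joint angles; "dq": joint speeds; "joint_torque": joint torques, N m; "position": TCP position; "eef_rot": TCP orientation; "wrist_force": force on the tool from outside, world axes, zero at the start; "torque": the same for the moment, N m; "finger_gap": finger opening in m; "finger_force": force on a finger pad.
Only numpy, scipy, OpenCV 4.12 (cv2) and the standard library are available. Lean on these libraries where they do the work, as an engineer would, in place of code of your own. Each camera call takes 0.05 s, during which the arm holds its last target. There are 200 camera calls.

TASK

Close the three open white canisters: put each of the three knobbed wooden lids on the canister of its own size (small, medium, large), plug down in the mouth and fully home so that it sits flat on the rim. Set the lids down, do not drop them, and do not push the canisters out of their places. Leave the coffee tamper and the black tumbler alone.

Things in the scene. Friction and masses are not known exactly. Their poses are not given: they have to be found in the camera images.
- canister_small: the small canister: white stoneware, open-topped straight cylinder, 76 mm across, 60 mm high, wall 5 mm, so the mouth's bore is 66 mm; loose, about 400 g, upright on the counter. Origin: centre of its underside; z up
- lid_small: the small lid: wood flange 76 mm wide, 6 thick; cork plug below, 63 wide, 12 deep, its lower 6 mm tapering to 55; upright steel cylinder knob on top, 24 wide, 30 tall; 60 g. Starts plug down on the counter. Origin: centre of plug's underside, z up (flange z 12 to 18 mm, knob 18 to 48). Fully home, flange on rim: origin 48 mm above the small canister's origin
- canister_medium: the medium canister: white stoneware, open-topped straight cylinder, 94 mm across, 75 mm high, wall 5 mm, so the mouth's bore is 84 mm; loose, about 600 g, upright on the counter. Origin: centre of its underside; z up
- lid_medium: the medium lid: wood flange 94 mm wide, 6 thick; cork plug below, 81 wide, 12 deep, its lower 6 mm tapering to 73; upright steel cylinder knob on top, 24 wide, 30 tall; 90 g. Starts plug down on the counter. Origin: centre of plug's underside, z up (flange z 12 to 18 mm, knob 18 to 48). Fully home, flange on rim: origin 63 mm above the medium canister's origin
- canister_large: the large canister: white stoneware, open-topped straight cylinder, 112 mm across, 90 mm high, wall 5 mm, so the mouth's bore is 102 mm; loose, about 850 g, upright on the counter. Origin: centre of its underside; z up
- lid_large: the large lid: wood flange 112 mm wide, 6 thick; cork plug below, 99 wide, 12 deep, its lower 6 mm tapering to 91; upright steel cylinder knob on top, 24 wide, 30 tall; 130 g. Starts plug down on the counter. Origin: centre of plug's underside, z up (flange z 12 to 18 mm, knob 18 to 48). Fully home, flange on rim: origin 78 mm above the large canister's origin
- tamper: bystander: coffee tamper, steel disc 58 mm across and 22 mm high with a black bulbous handle, 85 mm high in all, standing upright. Origin: centre of its underside; z up
- tumbler: bystander: empty black plastic tumbler, open-topped, 76 mm across the mouth, 90 mm high, standing upright. Origin: centre of its underside; z up
Not all that is in view belongs to the job. What is shaped like the lid_small but pink or turquoise is not meant.

How it is judged:
At the end, for the whole second after the job is handed in: Each lid is on the canister of its own size: centred within 6 mm, its height within 4 mm of fully home, lid and canister level within 0.08 rad, lid released and at rest (horizontal distance between lid_small and canister_small below 0.006 m and z of lid_small in the frame of canister_small between 0.044 and 0.052 m and angle between each of lid_small, canister_small, lid_medium, canister_medium, lid_large, canister_large's own z axis and vertical below 0.08 rad and linear speed of each of lid_small, lid_medium, lid_large below 0.02 m/s and contact force between the fingers and lid_small below 0.1 N and horizontal distance between lid_medium and canister_medium below 0.006 m and z of lid_medium in the frame of canister_medium between 0.059 and 0.067 m and contact force between the fingers and lid_medium below 0.1 N and horizontal distance between lid_large and canister_large below 0.006 m and z of lid_large in the frame of canister_large between 0.074 and 0.082 m and contact force between the fingers and lid_large below 0.1 N); the robot touches nothing.
It fails at once if a lid is dropped (falls freely by more than about 25 mm) ((linear speed of lid_small above 0.7 m/s and contact force between the fingers and lid_small below 0.05 N) or (linear speed of lid_medium above 0.7 m/s and contact force between the fingers and lid_medium below 0.05 N) or (linear speed of lid_large above 0.7 m/s and contact force between the fingers and lid_large below 0.05 N)).
It fails at once if a canister is pushed more than 40 mm from its place (distance of any of canister_small, canister_medium, canister_large from where it was at the start of the episode above 0.04 m).
It fails at once if the tamper is moved by more than 30 mm or tipped over ((distance of tamper from where it was at the start of the episode above 0.03 m or angle between tamper's own z axis and vertical above 0.4 rad)).
It fails at once if the tumbler is moved by more than 30 mm or tipped over ((distance of tumbler from where it was at the start of the episode above 0.03 m or angle between tumbler's own z axis and vertical above 0.4 rad)).
It also fails if it takes over 109 s, if anything falls off the work surface, if the arm or the gripper's body presses on something with over 40 N, if the wrist force passes 120 N, or if a joint passes its speed limit or range.

## Working session

There is one attempt and no reset: what is moved stays moved. The work goes in short steps, Python scripts to look and compute and a shell command to move; the robot and the scene stay as the last step left them, time stands still between calls to the robot, and variables do not carry over. Pictures are saved under pics/ and viewed, at most 14 in all, crops included, and the job is handed in when it is done.

```bash
ls; mkdir -p pics
cat > h.py <<'E'
import numpy as np, cv2
from cell import readout, vision, order, env
from scipy.spatial.transform import Rotation as R
def cam(n):
    s=readout.read_state(); p=vision.camera_params(n); im,d=vision.camera(n)
    if 'pose' in p: T=np.array(p['pose'])
    else:
        W=np.eye(4); W[:3,:3]=R.from_rotvec(s['eef_rot']).as_matrix(); W[:3,3]=s['position']; T=W@np.array(p['hand_eye'])
    f=210/np.tan(np.radians(p['fovy'])/2)
    return im,d,(f,p['cx'],p['cy'],T,p)
def ray(c,u,v):
    f,cx,cy,T,_=c
    return T[:3,3],T[:3,:3]@np.array([(u-cx)/f,(v-cy)/f,1.])
def onplane(c,u,v,z):
    o,d=ray(c,u,v); return o+d*(z-o[2])/d[2]
def cloud(c,d):
    f,cx,cy,T,_=c; v,u=np.mgrid[:420,:560]
    P=np.stack([(u-cx)/f*d,(v-cy)/f*d,d],-1)
    return P@T[:3,:3].T+T[:3,3]
E
python3 - <<'E'
from h import *
print(readout.read_state()); print(vision.camera_params('scene'))
for n in('scene','side','wrist'):
    im,d,c=cam(n); cv2.imwrite(f'pics/{n}0.png',im); np.savez(f'pics/{n}0.npz',im=im,d=d,T=c[3]); print(n,c[0:3],c[3].round(3).tolist(), (d>0).mean(),c[4].keys())
E
```

```text
pics
{'time_s': 0.0, 'qpos': array([ 1.21729946,  0.60016108, -0.00254733,  1.60009318,  0.00182309,
        0.9429145 , -0.07978255]), 'dq': array([ 5.36397741e-04,  3.58357191e-04,  9.99638612e-05, -1.22905752e-03,
       -1.72945296e-04,  1.09906146e-03,  2.17844107e-04]), 'joint_torque': array([-1.63387140e-03, -7.76469040e+01,  1.56459164e+00, -2.58016616e+01,
        1.23858990e-02,  8.99791892e-03, -3.99140944e-06]), 'position': array([ 0.19795977, -0.69691382,  0.19260408]), 'eef_rot': array([-3.11001893e+00, -4.33338291e-01,  5.88652189e-04]), 'wrist_force': array([-0.1009396 ,  0.32149507,  0.16727826]), 'torque': array([ 0.05825159, -0.01111446, -0.02345209]), 'finger_force': 0.0, 'finger_gap': 0.08546051166238466}
{'fovy': 48.38398289947777, 'cx': 280.63414801625265, 'cy': 216.38704260867743, 'pose': array([[ 0.7950611 ,  0.52171988, -0.30933189,  0.85109608],
       [ 0.60651607, -0.68049969,  0.41116716, -0.53350978],
       [ 0.00401382, -0.51451778, -0.85747032,  1.19634384],
       [ 0.        ,  0.        ,  0.        ,  1.        ]])}
scene (np.float64(467.44592682589), 280.63414801625265, 216.38704260867743) [[0.795, 0.522, -0.309, 0.851], [0.607, -0.68, 0.411, -0.534], [0.004, -0.515, -0.857, 1.196], [0.0, 0.0, 0.0, 1.0]] 0.9959481292517007 dict_keys(['fovy', 'cx', 'cy', 'pose'])
side (np.float64(399.7588838236057), 273.4812496261953, 204.93618153766568) [[0.676, -0.427, 0.6, -0.185], [-0.737, -0.409, 0.538, -0.579], [0.016, -0.806, -0.591, 0.685], [0.0, 0.0, 0.0, 1.0]] 0.9958333333333333 dict_keys(['fovy', 'cx', 'cy', 'pose'])
wrist (np.float64(309.8374796901418), 279.0095404519854, 205.56861422611703) [[0.273, -0.911, -0.309, 0.28], [-0.962, -0.259, -0.087, -0.675], [-0.001, 0.321, -0.947, 0.373], [0.0, 0.0, 0.0, 1.0]] 0.9959481292517007 dict_keys(['fovy', 'cx', 'cy', 'hand_eye'])
```

View pics/scene0.png

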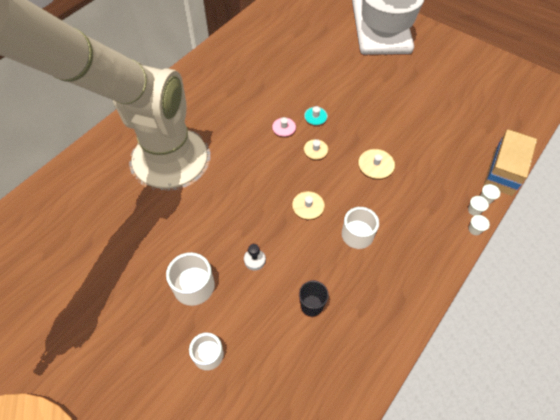

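View pics/side0.png

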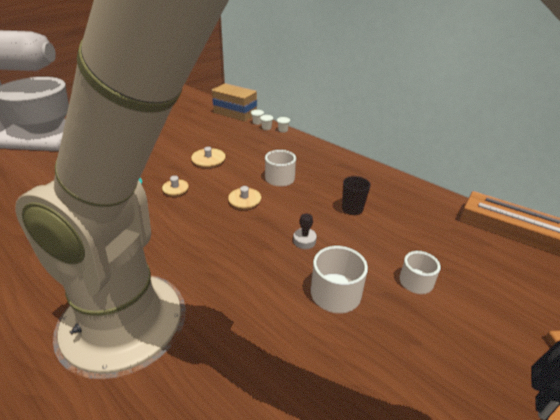

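```bash
cat > m.py <<'E'
from h import *
def circ(P):
    A=np.c_[2*P,np.ones(len(P))]; s=np.linalg.lstsq(A,(P**2).sum(1),rcond=None)[0]
    return s[:2],np.sqrt(s[2]+s[:2]@s[:2])
def hullfit(c,mask,z):
    k=cv2.findContours(mask.astype(np.uint8),0,cv2.CHAIN_APPROX_NONE)[0]; k=max(k,key=len); H=cv2.convexHull(k)[:,0]
    P=np.array([onplane(c,u,v,z)[:2] for u,v in H]); return circ(P)
def blobs(m,amin):
    n,l,s,_=cv2.connectedComponentsWithStats(m.astype(np.uint8)); 
    return [(l==i) for i in range(1,n) if s[i,4]>amin]
E
python3 - <<'E'
from m import *
for n in('scene','side'):
    im,d,c=cam(n); X=cloud(c,d); hsv=cv2.cvtColor(im,cv2.COLOR_BGR2HSV); h,s,v=cv2.split(hsv)
    print(n,'table z',np.median(X[300:,:,2][d[300:]>0]), X[210,280])
    roi=(np.hypot(X[...,0],X[...,1])>.35)&(np.hypot(X[...,0],X[...,1])<1.15)&(d>0)&(X[...,2]<.2)
    for nm,m in(('lid',(h>17)&(h<35)&(s>70)&(v>150)&roi),('can',(s<70)&(v>140)&roi&(X[...,2]>.015))):
        for b in blobs(m,120):
            z=X[b][:,2]; zt=np.percentile(z,95 if nm=='can' else 50)
            px=np.argwhere(b).mean(0)[::-1]
            if nm=='lid': cc,r=hullfit(c,b,zt)
            else:
                t=b&(X[...,2]>zt-.006); cc,r=hullfit(c,t,zt)
            print(nm,px.round(),'z',zt.round(4),'c',cc.round(4),'r',r.round(4),len(z))
    for b in blobs(roi&(X[...,2]>.02)&(v<70),80):
        print('dark',np.argwhere(b).mean(0)[::-1].round(),np.median(X[b],0).round(3),X[b][:,2].max().round(3))
    # turquoise/pink
    for b in blobs(roi&(((h>80)&(h<100))|(h>150))&(s>60)&(v>120)&(X[...,2]>.008),80): print('decoy',np.median(X[b],0).round(3))
E
```

```text
scene table z -0.001434131411089945 [0.40550898 0.05535399 0.00295523]
lid [516. 153.] z 0.0989 c [0.8766 0.5985] r 0.0824 1255
lid [376. 164.] z 0.0138 c [0.5453 0.3748] r 0.0578 139
lid [308. 206.] z 0.015 c [0.4649 0.1155] r 0.0483 124
can [383.  25.] z 0.1897 c [0.2506 0.9094] r 0.1028 2471
can [284. 126.] z 0.0452 c [0.2221 0.3144] r 0.0125 230
can [315. 148.] z 0.0475 c [0.3607 0.3004] r 0.0123 195
can [376. 163.] z 0.0463 c [0.5466 0.3701] r 0.0128 520
can [484. 199.] z 0.0467 c [0.8689 0.4061] r 0.0237 482
can [308. 205.] z 0.048 c [0.4666 0.1127] r 0.012 428
can [360. 226.] z 0.0751 c [0.6344 0.1256] r 0.0472 794
can [478. 224.] z 0.0464 c [0.8991 0.3468] r 0.0237 255
can [254. 260.] z 0.0271 c [ 0.4522 -0.124 ] r 0.0278 229
can [190. 278.] z 0.09 c [ 0.3655 -0.2821] r 0.0559 1200
can [206. 351.] z 0.0618 c [ 0.5221 -0.3971] r 0.0374 490
dark [313. 296.] [ 0.653 -0.118  0.058] 0.091
decoy [0.284 0.413 0.016]
side table z 0.001424950969384775 [0.50325543 0.01236002 0.00229413]
lid [234.  91.] z 0.1026 c [0.8803 0.5964] r 0.0736 173
lid [208. 157.] z 0.0199 c [0.5413 0.3695] r 0.0569 395
lid [175. 188.] z 0.0199 c [0.3546 0.3007] r 0.0379 229
lid [244. 198.] z 0.0196 c [0.4605 0.1129] r 0.0471 390
can [33. 91.] z 0.1945 c [0.24   0.9094] r 0.1078 646
can [262. 116.] z 0.0479 c [0.8668 0.4347] r 0.0481 174
can [ 30. 137.] z 0.0446 c [0.2204 0.9151] r 0.1173 920
can [281. 165.] z 0.0768 c [0.6271 0.126 ] r 0.0491 754
can [521. 217.] z 0.0613 c [ 0.8756 -0.4949] r 0.0894 317
can [306. 237.] z 0.0254 c [ 0.4439 -0.1238] r 0.0288 182
can [339. 276.] z 0.0913 c [ 0.3595 -0.2816] r 0.0569 1961
can [421. 269.] z 0.0615 c [ 0.5152 -0.397 ] r 0.0393 740
dark [355. 193.] [ 0.633 -0.137  0.067] 0.094
dark [305. 224.] [ 0.439 -0.127  0.072] 0.088
```

```bash
python3 -m crank '{"gripper":[1,1,1,1,1,1,1,1,1,1],"xyz":[[2,2,0],[2.8,2.8,0],[2.8,2.8,0],[2.8,2.8,0],[2.8,2.8,0],[2.8,2.8,0],[2.8,2.8,0],[2.8,2.8,0],[2.8,2.8,0],[2,2,0]],"yaw":[0,0,0,0,0,0,0,0,0,0]}' 40
python3 - <<'E'
from h import *
im,d,c=cam('wrist'); cv2.imwrite('pics/w1.png',im)
E
```

```text
time_s: 1.08
position: [0.465, -0.43, 0.1935]
eef_rot: [-3.11, -0.438, -0.002]
wrist_force: [0.1, 0.1, 1.2]
finger_gap: 0.0854
finger_force: 0.0
```

View pics/w1.png

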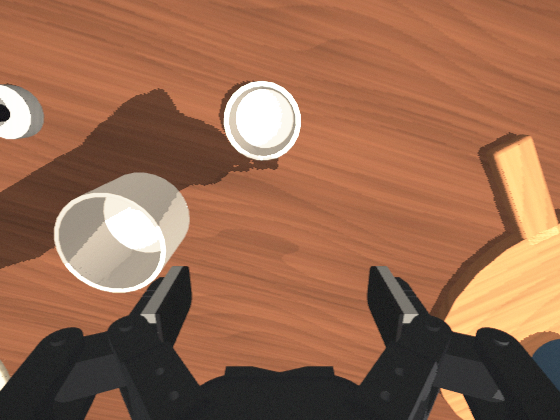

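```bash
cat >> m.py <<'E'
def look(tag=None,n='wrist'):
    im,d,c=cam(n); X=cloud(c,d); h,s,v=cv2.split(cv2.cvtColor(im,cv2.COLOR_BGR2HSV))
    if tag: cv2.imwrite(f'pics/{tag}.png',im)
    st=readout.read_state(); print(n,'tcp',st['position'].round(4),'floor',np.median(X[...,2][(d>0)&(abs(X[...,2])<.006)]).round(4))
    ok=(d>0)&(np.mgrid[:420,:560][0]<270)
    for H,nm in((.06,'S'),(.075,'M'),(.09,'L')):
        for b in blobs(ok&(s<80)&(v>110)&(abs(X[...,2]-H)<.006),150):
            e=np.argwhere(b); 
            zt=np.median(X[b][:,2]); cc,r=hullfit(c,b,zt); R0={'S':.038,'M':.047,'L':.056}[nm]
            edge=e.min()==0 or e[:,1].max()==559
            if abs(r-R0)<.005 and not edge: print('can',nm,e.mean(0)[::-1].round(),'z',zt.round(4),'c',cc.round(4),'r',r.round(4))
    for b in blobs(ok&(h>14)&(h<40)&(s>60)&(v>120)&(abs(X[...,2]-.018)<.007),300):
        zt=np.median(X[b][:,2]); cc,r=hullfit(c,b,zt); e=np.argwhere(b)
        if .03<r<.065: print('lid',e.mean(0)[::-1].round(),'z',zt.round(4),'c',cc.round(4),'r',r.round(4),'edge' if e.min()==0 else '')
    for b in blobs(ok&(s<80)&(v>60)&(abs(X[...,2]-.048)<.004),60):
        zt=np.median(X[b][:,2]); cc,r=hullfit(c,b,zt)
        if .009<r<.016: print('knob',np.argwhere(b).mean(0)[::-1].round(),'z',zt.round(4),'c',cc.round(4),'r',r.round(4))
    return im,d,c,X
E
python3 - <<'E'
from m import *
look()
E
python3 -m crank '{"gripper":[1,1,1,1,1,1,1,1,1,1],"xyz":[[-2,1.8,0],[-2.7,2.4,0],[-2.7,2.4,0],[-2.7,2.4,0],[-2.7,2.4,0],[-2,1.8,0],[0,0,0],[0,0,0],[0,0,0],[0,0,0]],"yaw":[0,0,0,0,0,0,0,0,0,0]}'
python3 - <<'E'
from m import *
look('w2')
E
```

```text
wrist tcp [ 0.4672 -0.428   0.1934] floor -0.0005
can S [266. 126.] z 0.0591 c [ 0.5233 -0.397 ] r 0.0375
can L [110. 227.] z 0.0888 c [ 0.3677 -0.2823] r 0.0564
time_s: 2.02
position: [0.3151, -0.3025, 0.1936]
eef_rot: [3.111, 0.433, 0.001]
wrist_force: [0.2, 0.4, 0.5]
finger_gap: 0.0852
finger_force: 0.0
wrist tcp [ 0.315  -0.3023  0.1935] floor -0.0005
can M [264. 150.] z 0.0751 c [ 0.3657 -0.2812] r 0.0517
can L [270. 130.] z 0.089 c [ 0.3665 -0.2811] r 0.0555
```

```bash
python3 -m crank '{"gripper":[1,1,1,1,1,1,1,1,1,1],"xyz":[[1.1,1.7,0],[2.1,3.4,0],[2.1,3.4,0],[2.1,3.4,0],[2.1,3.4,0],[2.1,3.4,0],[2.1,3.4,0],[2.1,3.4,0],[2.1,3.4,0],[2.1,3.4,0]],"yaw":[0,0,0,0,0,0,0,0,0,0]}' >/dev/null
python3 -m crank '{"gripper":[1,1,1,1,1,1,1,1,1,1],"xyz":[[2.1,3.4,0],[2.1,3.4,0],[1.1,2,0],[0,0,0],[0,0,0],[0,0,0],[0,0,0],[0,0,0],[0,0,0],[0,0,0]],"yaw":[0,0,0,0,0,0,0,0,0,0]}'
python3 -c "
from m import *
look('w3')"
python3 -m crank '{"gripper":[1,1,1,1,1,1,1,1,1,1],"xyz":[[-0.5,2,0],[-1.2,3.5,0],[-1.2,3.5,0],[-1.2,3.5,0],[-1.2,3.5,0],[-1.2,3.5,0],[-0.8,3,0],[-0.5,2,0],[0,0,0],[0,0,0]],"yaw":[0,0,0,0,0,0,0,0,0,0]}'
python3 -c "
from m import *
look('w4')"
```

```text
time_s: 3.73
position: [0.5671, 0.1088, 0.1937]
eef_rot: [3.112, 0.432, 0.0]
wrist_force: [-0.6, -0.5, -0.3]
finger_gap: 0.0857
finger_force: 0.0
wrist tcp [0.5671 0.109  0.1937] floor -0.0005
can S [270. 127.] z 0.0604 c [0.6362 0.1282] r 0.0426
can M [278. 111.] z 0.0741 c [0.6365 0.1284] r 0.0465
lid [ 49. 126.] z 0.0173 c [0.5489 0.372 ] r 0.0557 edge
lid [253. 242.] z 0.0174 c [0.4686 0.1148] r 0.0463 
lid [ 92. 264.] z 0.0172 c [0.366  0.3037] r 0.0355 
knob [ 28. 132.] z 0.047 c [0.5491 0.3715] r 0.012
knob [251. 259.] z 0.0473 c [0.4689 0.1148] r 0.0118
time_s: 4.62
position: [0.4885, 0.3556, 0.1934]
eef_rot: [-3.111, -0.437, 0.0]
wrist_force: [0.4, -0.6, -0.0]
finger_gap: 0.0854
finger_force: 0.0
wrist tcp [0.4891 0.3541 0.1934] floor -0.0006
lid [278. 119.] z 0.0174 c [0.5485 0.373 ] r 0.0554 
lid [455. 239.] z 0.0175 c [0.4679 0.1156] r 0.0467 
lid [290. 262.] z 0.0173 c [0.3635 0.3042] r 0.0373 
knob [278. 123.] z 0.0473 c [0.5484 0.373 ] r 0.0115
knob [470. 253.] z 0.0474 c [0.4685 0.1166] r 0.0122
```

```bash
python3 -m crank '{"gripper":[1,1,1,1,1,1,1,1,1,1],"xyz":[[1.5,0.5,0],[3,0.9,0],[1.5,0.5,0],[0,0,-2],[0,0,-3.5],[0,0,-3.5],[0,0,-2],[0,0,-1],[0,0,0],[0,0,0]],"yaw":[0,0,0,0,0,0,0,0,0,0]}'
python3 -c "
from m import *
cv2.imwrite('pics/w5.png',cam('wrist')[0])"
```

```text
time_s: 5.5
position: [0.5499, 0.3728, 0.074]
eef_rot: [3.112, 0.431, 0.0]
wrist_force: [0.3, 0.4, -0.0]
finger_gap: 0.0854
finger_force: 0.0
```

View pics/w5.png

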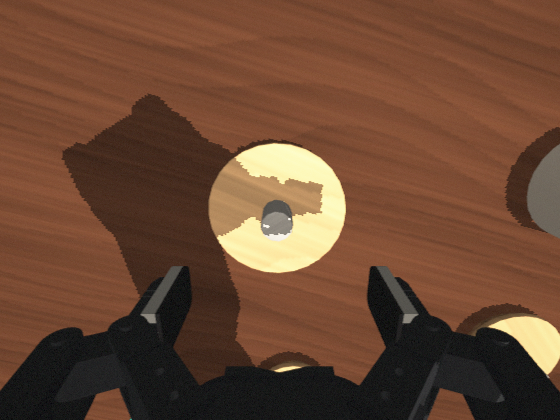

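```bash
python3 -m crank '{"gripper":[1,1,1,1,1,-1,-1,-1,-1,-1],"xyz":[[0,0,-2],[0,0,-2],[0,0,-0.8],[0,0,-0.3],[0,0,0],[0,0,0],[0,0,0],[0,0,0],[0,0,0],[0,0,0]],"yaw":[0,0,0,0,0,0,0,0,0,0]}' 50
python3 -m crank '{"gripper":[-1,-1,-1,-1,-1,-1,-1,-1,-1,-1],"xyz":[[0,0,0],[0,0,0],[0,0,0],[0,0,0],[0,0,0],[0,0,0],[0,0,0],[0,0,0],[0,0,0],[0,0,0]],"yaw":[0,0,0,0,0,0,0,0,0,0]}'
```

```text
time_s: 6.38
position: [0.5493, 0.3738, 0.023]
eef_rot: [-3.111, -0.433, -0.001]
wrist_force: [-0.5, -0.1, 0.1]
finger_gap: 0.0259
finger_force: 0.0
time_s: 7.22
position: [0.5491, 0.3736, 0.0225]
eef_rot: [3.112, 0.433, -0.0]
wrist_force: [-0.7, 0.3, 0.5]
finger_gap: 0.0002
finger_force: 0.0
```

```bash
python3 -c "
from m import *
cv2.imwrite('pics/w6.png',cam('wrist')[0]); print(env.grasp_offset)
cv2.imwrite('pics/s6.png',cv2.resize(cam('scene')[0][60:260,220:460],None,fx=3,fy=3))"
```

```text
0.0187
```

View pics/w6.png

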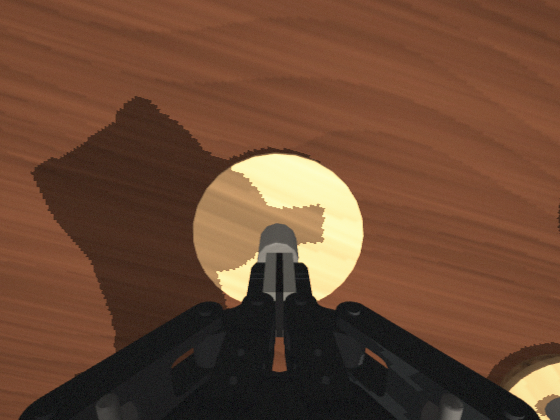

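View pics/s6.png

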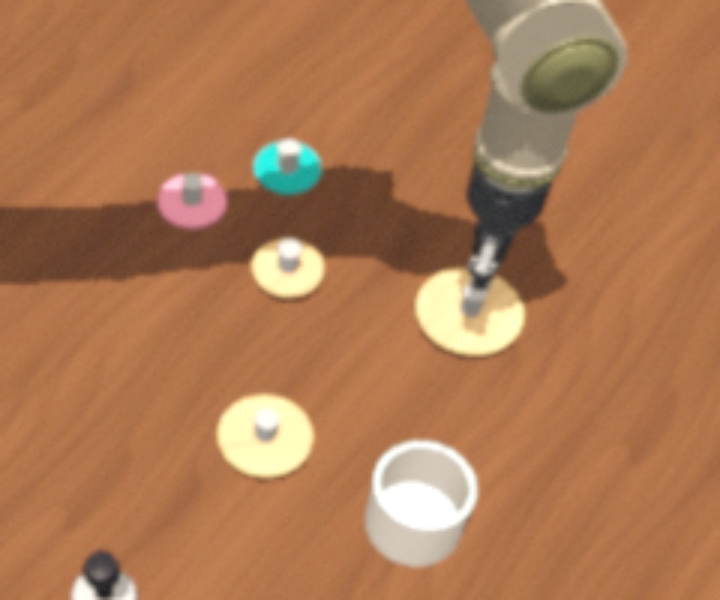

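Run:
```python
from m import *
s=readout.read_state(); print(s['position'],s['eef_rot'],s['qpos'])
im,d,c=cam('wrist'); f,cx,cy,T,p=c
for h in(0,-.019):
    q=np.linalg.inv(np.array(p['hand_eye']))@[0,0,h,1]; print('tcp px',f*q[0]/q[2]+cx,f*q[1]/q[2]+cy,q[2])
print(np.array(p['hand_eye']).round(4).tolist())
print('depth around tips',[(v,d[v,281].round(4),d[v,272].round(4)) for v in range(225,330,8)])
X=cloud(c,d)
for v in range(225,330,8): print(v,X[v,272].round(4),X[v,290].round(4),im[v,272])
for n in('scene','side'):
    im,d,c=cam(n); X=cloud(c,d)
    g=(cv2.cvtColor(im,cv2.COLOR_BGR2HSV)[...,1]<90)&(abs(X[...,0]-.545)<.06)&(abs(X[...,1]-.37)<.06)&(X[...,2]>.022)
    for z in np.arange(.022,.12,.008):
        k=g&(abs(X[...,2]-z)<.004); print(n,z.round(3),k.sum(),X[k].mean(0).round(4),X[k].min(0).round(4),X[k].max(0).round(4)) if k.any() else 0
```

```text
[0.54910682 0.37359258 0.02249146] [ 3.11152188e+00  4.33478455e-01 -7.10735266e-05] [-0.6076258   0.73327411 -0.11744731  1.85894249  0.14869452  0.55783318
 -2.11543508]
tcp px 277.84699396231247 240.70858478576216 0.19748546341269121
tcp px 277.7478115661465 254.76206807323467 0.17949147975982338
[[-0.0004, -0.9471, -0.3211, 0.0846], [1.0, -0.0005, 0.0004, 0.0007], [-0.0005, -0.3211, 0.9471, -0.1798], [0.0, 0.0, 0.0, 1.0]]
depth around tips [(225, np.float32(0.1955), np.float32(0.1962)), (233, np.float32(0.1815), np.float32(0.185)), (241, np.float32(0.1718), np.float32(0.1738)), (249, np.float32(0.1716), np.float32(0.1724)), (257, np.float32(0.1494), np.float32(0.1498)), (265, np.float32(0.1425), np.float32(0.1422)), (273, np.float32(0.1346), np.float32(0.1355)), (281, np.float32(0.1292), np.float32(0.131)), (289, np.float32(0.1245), np.float32(0.124)), (297, np.float32(0.1229), np.float32(0.1177)), (305, np.float32(0.1244), np.float32(0.1119)), (313, np.float32(0.1263), np.float32(0.1086)), (321, np.float32(0.127), np.float32(0.1088)), (329, np.float32(0.1291), np.float32(0.1155)
[... 2230 characters left out ...]
9 0.3658 0.05  ] [0.5495 0.3832 0.0525]
side 0.062 3 [0.5433 0.3677 0.0642] [0.5407 0.3663 0.0632] [0.547  0.3698 0.0655]
side 0.07 12 [0.5393 0.3688 0.0711] [0.534  0.3633 0.0669] [0.5495 0.3782 0.074 ]
side 0.078 15 [0.5415 0.3668 0.0786] [0.5363 0.36   0.0748] [0.5513 0.3782 0.0815]
side 0.086 15 [0.5388 0.3713 0.0862] [0.5332 0.3624 0.0829] [0.5458 0.3854 0.0893]
side 0.094 18 [0.5418 0.368  0.0944] [0.5333 0.3563 0.0906] [0.5559 0.3838 0.0969]
side 0.102 12 [0.5398 0.3687 0.1018] [0.5317 0.3612 0.0984] [0.5499 0.3777 0.1058]
side 0.11 28 [0.54   0.3686 0.1108] [0.5293 0.3402 0.1066] [0.5663 0.3947 0.1138]
side 0.118 42 [0.5397 0.3694 0.1179] [0.527  0.339  0.1144] [0.5573 0.4062 0.1216]
```

Run:
```python
from m import *
im,d,c=cam('wrist'); X=cloud(c,d)
for v in range(246,260): print(v,X[v,274].round(4),X[v,281].round(4),X[v,288].round(4))
cv2.imwrite('pics/w7.png',cv2.resize(im[200:320,200:360],None,fx=5,fy=5,interpolation=cv2.INTER_CUBIC))
```

```text
246 [0.5573 0.378  0.0485] [0.5575 0.3741 0.0468] [0.5588 0.3704 0.0473]
247 [0.5568 0.3779 0.0487] [0.5573 0.374  0.0476] [0.5582 0.3702 0.0472]
248 [0.5556 0.3775 0.0474] [0.5565 0.3738 0.0471] [0.557  0.3698 0.046 ]
249 [0.5547 0.3773 0.0467] [0.5563 0.3737 0.0478] [0.5569 0.3698 0.047 ]
250 [0.5541 0.3771 0.0468] [0.5558 0.3736 0.048 ] [0.5562 0.3696 0.0468]
251 [0.5542 0.3771 0.0481] [0.5548 0.3733 0.0473] [0.5564 0.3697 0.0483]
252 [0.5526 0.3767 0.0461] [0.5541 0.3731 0.0471] [0.5547 0.3692 0.046 ]
253 [0.5615 0.3789 0.065 ] [0.5619 0.3754 0.0639] [0.5634 0.3723 0.0651]
254 [0.5607 0.3787 0.0645] [0.5625 0.3756 0.0661] [0.5631 0.3722 0.0656]
255 [0.5615 0.3789 0.067 ] [0.562  0.3755 0.0663] [0.5628 0.3721 0.0659]
256 [0.5611 0.3788 0.0673] [0.562  0.3755 0.0673] [0.5625 0.3721 0.0665]
257 [0.5611 0.3788 0.0684] [0.5622 0.3756 0.0688] [0.563  0.3723 0.0685]
258 [0.5613 0.3788 0.0698] [0.5616 0.3754 0.0685] [0.5628 0.3722 0.0691]
259 [0.5613 0.3788 0.0706] [0.5623 0.3756 0.0709] [0.5625 0.3721 0.0695]
```

View pics/w7.png

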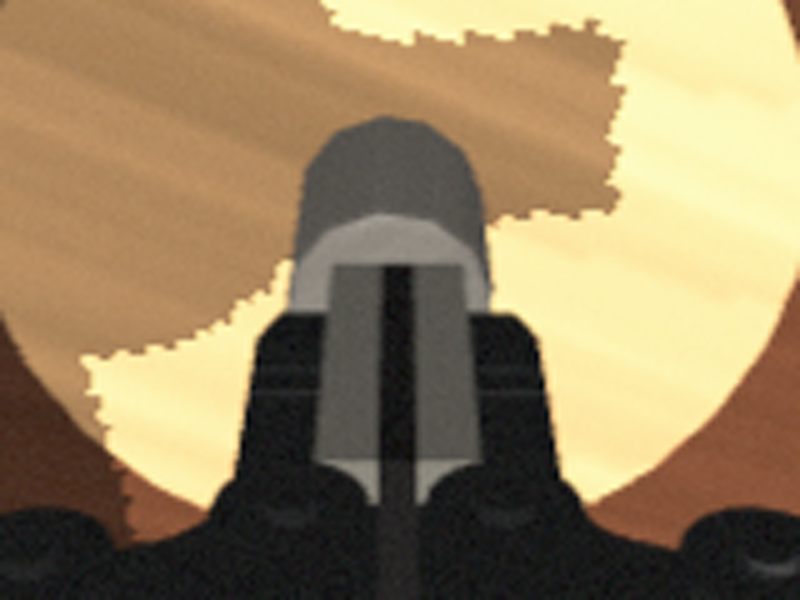

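```bash
python3 -m crank '{"gripper":[1,1,1,1,1,1,1,1,1,1],"xyz":[[0,0,0],[0,0,0],[0,0,0],[0,0,0],[0,0,0],[0,0,0],[0,0,0],[0,0,0],[0,0,0],[0,0,0]],"yaw":[0,0,0,0,0,0,0,0,0,0]}' 
python3 -m crank '{"gripper":[1,1,1,1,1,1,1,1,1,1],"xyz":[[0,0,-0.8],[0,0,-1],[0,0,-1],[0,0,-0.5],[0,0,0],[0,0,0],[0,0,0],[0,0,0],[0,0,0],[0,0,0]],"yaw":[0,0,0,0,0,0,0,0,0,0]}'
```

```text
time_s: 8.35
position: [0.5491, 0.3735, 0.0225]
eef_rot: [3.112, 0.433, -0.0]
wrist_force: [-0.4, 0.2, 0.0]
finger_gap: 0.0853
finger_force: 0.0
time_s: 9.18
position: [0.5493, 0.3737, -0.0101]
eef_rot: [-3.111, -0.433, -0.001]
wrist_force: [-0.2, 1.0, -0.4]
finger_gap: 0.0854
finger_force: 0.0
```

```bash
python3 -m crank '{"gripper":[1,1,1,-1,-1,-1,-1,-1,-1,-1],"xyz":[[0,0,-0.5],[0,0,-0.3],[0,0,0],[0,0,0],[0,0,0],[0,0,0],[0,0,0],[0,0,0],[0,0,0],[0,0,0]],"yaw":[0,0,0,0,0,0,0,0,0,0]}' 50
python3 -m crank '{"gripper":[-1,-1,-1,-1,-1,-1,-1,-1,-1,-1],"xyz":[[0,0,0],[0,0,0],[0,0,0],[0,0,0],[0,0,0],[0,0,0],[0,0,0],[0,0,0],[0,0,0],[0,0,0]],"yaw":[0,0,0,0,0,0,0,0,0,0]}'
```

```text
time_s: 10.02
position: [0.5493, 0.3737, -0.0182]
eef_rot: [-3.111, -0.433, -0.001]
wrist_force: [-0.3, -0.3, 2.5]
finger_gap: 0.0226
finger_force: 48.9
time_s: 10.85
position: [0.5493, 0.3737, -0.0182]
eef_rot: [-3.111, -0.433, -0.001]
wrist_force: [-0.9, -0.1, 5.3]
finger_gap: 0.0228
finger_force: 49.0
```

```bash
python3 -m crank '{"gripper":[-1,-1,-1,-1,-1,-1,-1,-1,-1,-1],"xyz":[[0,0,1],[0,0,2],[0,0,3.5],[0,0,4],[0,0,4],[0,0,3],[0,0,1.3],[0,0,0],[0,0,0],[0,0,0]],"yaw":[0,0,0,0,0,0,0,0,0,0]}' 
python3 -m crank '{"gripper":[-1,-1,-1,-1,-1,-1,-1,-1,-1,-1],"xyz":[[0,-1,0],[-0.2,-2,0],[-0.3,-3,0],[-0.5,-3.6,0],[-0.5,-3.6,0],[-0.5,-3.6,0],[-0.5,-3.6,0],[-0.5,-3.6,0],[-0.5,-3.6,0],[-0.5,-3.6,0]],"yaw":[0,0,0,0,0,0,0,0,0,0]}'
python3 -m crank '{"gripper":[-1,-1,-1,-1,-1,-1,-1,-1,-1,-1],"xyz":[[-0.7,-3.6,0],[-0.8,-3.6,0],[-1,-3.6,0],[-1.2,-3.6,0],[-1.4,-3.6,0],[-1.5,-3.4,0],[-1.5,-3,0],[-1.5,-2.5,0],[-1.2,-1.7,0],[-0.8,-0.8,0]],"yaw":[0,0,0,0,0,0,0,0,0,0]}'
python3 -c "
from m import *
print(readout.read_state()['finger_gap'])
im=cam('wrist')[0];cv2.imwrite('pics/w8.png',im)"
```

```text
time_s: 11.68
position: [0.5483, 0.3729, 0.1682]
eef_rot: [3.11, 0.433, -0.003]
wrist_force: [0.2, -0.4, -2.1]
finger_gap: 0.0227
finger_force: 49.1
time_s: 12.52
position: [0.5075, 0.0591, 0.1682]
eef_rot: [3.111, 0.433, -0.004]
wrist_force: [1.1, -0.9, -1.6]
finger_gap: 0.0227
finger_force: 49.1
time_s: 13.35
position: [0.3901, -0.2348, 0.1684]
eef_rot: [-3.112, -0.427, 0.004]
wrist_force: [0.6, -0.2, -1.4]
finger_gap: 0.0224
finger_force: 49.1
0.02244854840043294
```

View pics/w8.png

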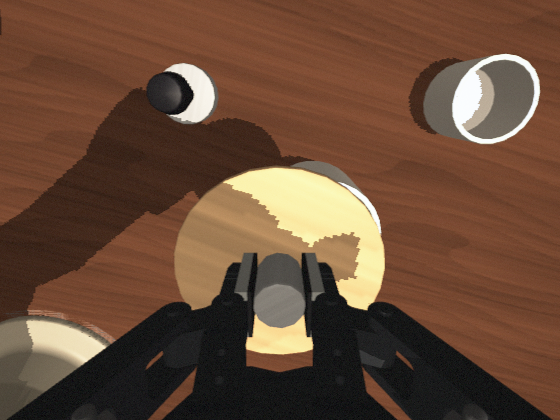

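```bash
cat >> m.py <<'E'
def held():
    """centre of the held lid's flange relative to the TCP (world axes)"""
    im,d,c=cam('wrist'); s=readout.read_state(); X=cloud(c,d); h,sa,v=cv2.split(cv2.cvtColor(im,cv2.COLOR_BGR2HSV))
    zt=s['position'][2]+.0182+.018
    m=(h>12)&(h<40)&(sa>60)&(v>80)&(abs(X[...,2]-zt)<.012); b=max(blobs(m,200),key=lambda q:q.sum()); z=np.median(X[b][:,2])
    k=cv2.convexHull(max(cv2.findContours(b.astype(np.uint8),0,1)[0],key=len))[:,0]; 
    P=np.array([onplane(c,u,w,z)[:2] for u,w in k if w<250]); cc,r=circ(P)
    print('held rel',(cc-s['position'][:2]).round(4),'r',r.round(4),'z rel',(z-s['position'][2]).round(4),'tcp',s['position'].round(4),'gap',s['finger_gap'].round(4)); return cc
E
python3 -c "
from m import *
held()"
```

```text
Traceback (most recent call last):
  File "m.py", line 36, in held
    print('held rel',(cc-s['position'][:2]).round(4),'r',r.round(4),'z rel',(z-s['position'][2]).round(4),'tcp',s['position'].round(4),'gap',s['finger_gap'].round(4)); return cc
                                                                                                                                             ^^^^^^^^^^^^^^^^^^^^^
AttributeError: 'float' object has no attribute 'round'
```

```bash
sed -i "s/,'gap',s\['finger_gap'\].round(4)//" m.py
python3 -c "
from m import *
held()"
```

```text
held rel [-0.0001 -0.0016] r 0.0547 z rel 0.0355 tcp [ 0.3922 -0.2324  0.1689]
```

```bash
python3 -m crank '{"gripper":[-1,-1,-1,-1,-1,-1,-1,-1,-1,-1],"xyz":[[-0.7,-1.2,0],[-1.2,-2.4,0],[-0.6,-1.2,0],[0,0,0],[0,0,-1],[0,0,-2],[0,0,-2],[0,0,-1.5],[0,0,-1],[0,0,0]],"yaw":[0,0,0,0,0,0,0,0,0,0]}' 
python3 -c "
from m import *
held()
cv2.imwrite('pics/w9.png',cam('wrist')[0])"
```

```text
time_s: 14.33
position: [0.3685, -0.278, 0.0926]
eef_rot: [-3.108, -0.438, 0.003]
wrist_force: [0.1, 0.4, -1.9]
finger_gap: 0.0228
finger_force: 49.2
held rel [ 0.0011 -0.0002] r 0.0548 z rel 0.0347 tcp [ 0.3687 -0.2784  0.0936]
```

View pics/w9.png

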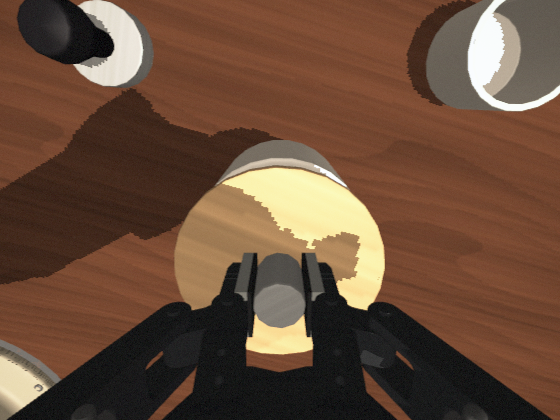

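```bash
python3 -m crank '{"gripper":[-1,-1,-1,-1,-1,-1,-1,-1,-1,-1],"xyz":[[-0.15,-0.2,0],[0,0,0],[0,0,-0.6],[0,0,-0.8],[0,0,-0.4],[0,0,-0.2],[0,0,-0.2],[0,0,0],[0,0,0],[0,0,0]],"yaw":[0,0,0,0,0,0,0,0,0,0]}'
```

```text
time_s: 15.27
position: [0.3667, -0.2825, 0.0726]
eef_rot: [3.111, 0.433, 0.0]
wrist_force: [0.0, -0.0, -1.4]
finger_gap: 0.0228
finger_force: 49.2
```

```bash
python3 -m crank '{"gripper":[-1,-1,-1,-1,-1,-1,-1,-1,-1,-1],"xyz":[[0,0.2,0],[0,0,0],[0,0,0],[0,0,-0.2],[0,0,-0.2],[0,0,-0.2],[0,0,-0.1],[0,0,0],[0,0,0],[0,0,0]],"yaw":[0,0,0,0,0,0,0,0,0,0]}'
```

```text
time_s: 16.1
position: [0.3666, -0.2803, 0.0654]
eef_rot: [-3.111, -0.434, 0.0]
wrist_force: [0.2, 0.7, -0.9]
finger_gap: 0.0226
finger_force: 49.0
```

```bash
python3 -m crank '{"gripper":[-1,-1,-1,-1,-1,-1,-1,-1,-1,-1],"xyz":[[0,0,-0.1],[0,0,-0.1],[0,0,-0.1],[0,0,-0.1],[0,0,-0.1],[0,0,0],[0,0,0],[0,0,0],[0,0,0],[0,0,0]],"yaw":[0,0,0,0,0,0,0,0,0,0]}'
```

```text
time_s: 16.93
position: [0.3666, -0.2803, 0.0604]
eef_rot: [-3.111, -0.434, 0.0]
wrist_force: [1.9, 2.1, -2.4]
finger_gap: 0.0229
finger_force: 49.0
```

```bash
python3 -m crank '{"gripper":[-1,-1,-1,-1,-1,-1,-1,-1,-1,-1],"xyz":[[0,0,-0.05],[0,0,-0.05],[0,0,-0.05],[0,0,0],[0,0,0],[0,0,0],[0,0,0],[0,0,0],[0,0,0],[0,0,0]],"yaw":[0,0,0,0,0,0,0,0,0,0]}'
```

```text
time_s: 17.77
position: [0.3668, -0.2803, 0.0596]
eef_rot: [3.111, 0.434, 0.001]
wrist_force: [0.0, 4.7, 13.1]
finger_gap: 0.0225
finger_force: 50.6
```

```bash
python3 -m crank '{"gripper":[0,1,1,1,1,1,1,1,1,1],"xyz":[[0,0,0],[0,0,0],[0,0,0],[0,0,0],[0,0,0],[0,0,1],[0,0,2],[0,0,3],[0,0,3],[0,0,2]],"yaw":[0,0,0,0,0,0,0,0,0,0]}'
python3 -m crank '{"gripper":[1,1,1,1,1,1,1,1,1,1],"xyz":[[-1,0,1],[-2,-0.5,1],[-2,-1,0],[0,0,0],[0,0,0],[0,0,0],[0,0,0],[0,0,0],[0,0,0],[0,0,0]],"yaw":[0,0,0,0,0,0,0,0,0,0]}'
cat >> m.py <<'E'
def check(zf,tag,R0,n='wrist'):
    im,d,c=cam(n); X=cloud(c,d); h,sa,v=cv2.split(cv2.cvtColor(im,cv2.COLOR_BGR2HSV)); cv2.imwrite(f'pics/{tag}.png',im)
    m=(h>12)&(h<40)&(sa>60)&(v>80)&(abs(X[...,2]-zf)<.015)
    for b in blobs(m,80):
        z=np.median(X[b][:,2]); cc,r=hullfit(c,b,z); P=X[b]; A=np.c_[P[:,:2],np.ones(len(P))]; g=np.linalg.lstsq(A,P[:,2],rcond=None)[0]
        if abs(r-R0)<.006: print(n,'lid z',z.round(4),'c',cc.round(4),'r',r.round(4),'slope',g[:2].round(3))
E
python3 -c "
from m import *
check(.096,'c1',.056)"
```

```text
time_s: 18.6
position: [0.3668, -0.2807, 0.1712]
eef_rot: [3.111, 0.433, 0.002]
wrist_force: [0.3, -1.3, -0.5]
finger_gap: 0.0855
finger_force: 0.0
time_s: 19.43
position: [0.3169, -0.2952, 0.1888]
eef_rot: [-3.111, -0.435, 0.0]
wrist_force: [-0.3, 0.1, -0.3]
finger_gap: 0.0855
finger_force: 0.0
wrist lid z 0.0954 c [ 0.3664 -0.2815] r 0.0554 slope [ 0.    -0.001]
```

View pics/c1.png

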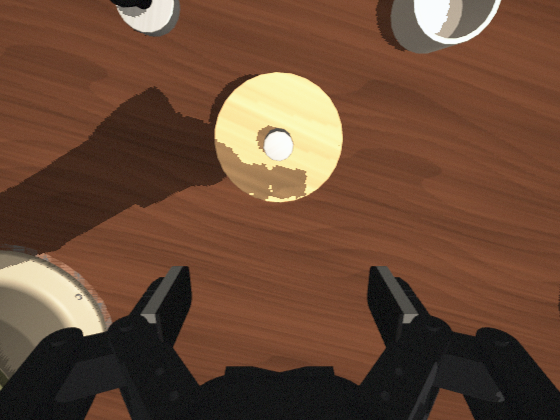

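```bash
python3 -m crank '{"gripper":[1,1,1,1,1,1,1,1,1,1],"xyz":[[1.5,0.5,0],[2.5,1,0],[2.5,1.5,0],[2.5,2,0],[2,2.5,0],[1.5,2.5,0],[1,3,0],[0.5,3.5,0],[0,3.5,0],[0,3.5,0]],"yaw":[0,0,0,0,0,0,0,0,0,0]}'
python3 -m crank '{"gripper":[1,1,1,1,1,1,1,1,1,1],"xyz":[[-0.5,3.5,0],[-1,3.5,0],[-1,3.2,0],[-1,2.5,0],[-0.5,1.7,0],[-0.4,1,0],[0,0,0],[0,0,0],[0,0,0],[0,0,0]],"yaw":[0,0,0,0,0,0,0,0,0,0]}'
python3 -c "
from m import *
look()"
```

```text
time_s: 20.32
position: [0.4568, -0.0586, 0.1888]
eef_rot: [-3.111, -0.434, 0.0]
wrist_force: [0.7, 1.1, -0.1]
finger_gap: 0.0853
finger_force: 0.0
time_s: 21.15
position: [0.4129, 0.0926, 0.1889]
eef_rot: [3.112, 0.431, -0.0]
wrist_force: [-0.5, -0.2, -0.1]
finger_gap: 0.0853
finger_force: 0.0
wrist tcp [0.4129 0.0926 0.1889] floor -0.0006
lid [ 94. 162.] z 0.0172 c [0.3634 0.3031] r 0.0374 
lid [263. 156.] z 0.0174 c [0.449  0.1193] r 0.0307 
knob [272. 127.] z 0.0474 c [0.4679 0.1147] r 0.0116
knob [ 75. 175.] z 0.0472 c [0.3637 0.3023] r 0.012
knob [551. 265.] z 0.0475 c [ 0.404  -0.2403] r 0.0091
```

```bash
python3 -m crank '{"gripper":[1,1,1,1,1,1,1,1,1,1],"xyz":[[1.5,0.6,0],[2.6,1.1,0],[1.5,0.6,0],[0,0,-1.5],[0,0,-3],[0,0,-3.5],[0,0,-3],[0,0,-1.5],[0,0,-0.5],[0,0,0]],"yaw":[0,0,0,0,0,0,0,0,0,0]}'
python3 -m crank '{"gripper":[1,1,1,1,1,1,1,1,1,1],"xyz":[[0,0,0],[0,0,-1],[0,0,-2],[0,0,-1.5],[0,0,-1],[0,0,-0.5],[0,0,0],[0,0,0],[0,0,0],[0,0,0]],"yaw":[0,0,0,0,0,0,0,0,0,0]}'
```

```text
time_s: 22.03
position: [0.4681, 0.1159, 0.0578]
eef_rot: [3.111, 0.432, -0.004]
wrist_force: [0.1, -0.2, -0.1]
finger_gap: 0.0851
finger_force: 0.0
time_s: 22.87
position: [0.4692, 0.1167, -0.0001]
eef_rot: [-3.111, -0.433, -0.002]
wrist_force: [-0.5, -0.5, -0.1]
finger_gap: 0.0853
finger_force: 0.0
```

```bash
python3 -m crank '{"gripper":[1,1,1,1,-1,-1,-1,-1,-1,-1],"xyz":[[0,-0.1,-0.8],[0,0,-0.6],[0,0,-0.4],[0,0,0],[0,0,0],[0,0,0],[0,0,0],[0,0,0],[0,0,0],[0,0,0]],"yaw":[0,0,0,0,0,0,0,0,0,0]}' 50
python3 -m crank '{"gripper":[-1,-1,-1,-1,-1,-1,-1,-1,-1,-1],"xyz":[[0,0,0],[0,0,0],[0,0,1],[0,0,2],[0,0,3],[0,0,3.5],[0,0,3.5],[0,0,2],[0,0,1],[0,0,0]],"yaw":[0,0,0,0,0,0,0,0,0,0]}'
python3 -c "
from m import *
held()"
```

```text
time_s: 23.7
position: [0.4687, 0.1156, -0.0187]
eef_rot: [-3.112, -0.433, -0.001]
wrist_force: [-0.0, 0.1, 4.2]
finger_gap: 0.0226
finger_force: 48.8
time_s: 24.53
position: [0.4697, 0.1157, 0.1439]
eef_rot: [-3.111, -0.433, -0.007]
wrist_force: [-0.1, 0.3, -2.3]
finger_gap: 0.0224
finger_force: 49.1
held rel [ 0.0014 -0.0005] r 0.0458 z rel 0.0376 tcp [0.4691 0.1155 0.1424]
```

```bash
python3 -m crank '{"gripper":[-1,-1,-1,-1,-1,-1,-1,-1,-1,-1],"xyz":[[1.5,0,0],[2.5,0.3,0],[3,0.3,0],[3,0.3,0],[3,0.3,0],[2.3,0.2,0],[1.5,0,0],[0,0,0],[0,0,0],[0,0,0]],"yaw":[0,0,0,0,0,0,0,0,0,0]}'
python3 -m crank '{"gripper":[-1,-1,-1,-1,-1,-1,-1,-1,-1,-1],"xyz":[[0,0,-1],[0,0,-1.5],[0,0,-2],[0,0,-1.5],[0,0,-1],[0,0,-0.5],[0,0,0],[0,0,0],[0,0,0],[0,0,0]],"yaw":[0,0,0,0,0,0,0,0,0,0]}'
python3 -c "
from m import *
held()"
```

```text
time_s: 25.42
position: [0.6349, 0.1294, 0.1396]
eef_rot: [3.111, 0.434, -0.005]
wrist_force: [-0.8, 0.2, -1.1]
finger_gap: 0.0225
finger_force: 49.1
time_s: 26.25
position: [0.6371, 0.1298, 0.0669]
eef_rot: [-3.111, -0.433, -0.002]
wrist_force: [-0.5, 0.4, -0.5]
finger_gap: 0.0228
finger_force: 49.1
held rel [0.0025 0.0003] r 0.0442 z rel 0.036 tcp [0.6371 0.1297 0.0668]
```

```bash
python3 -m crank '{"gripper":[-1,-1,-1,-1,-1,-1,-1,-1,-1,-1],"xyz":[[0,-0.1,0],[0,0,-0.5],[0,0,-0.4],[0,0,-0.3],[0,0,-0.2],[0,0,-0.2],[0,0,-0.1],[0,0,0],[0,0,0],[0,0,0]],"yaw":[0,0,0,0,0,0,0,0,0,0]}'
```

```text
time_s: 27.13
position: [0.6368, 0.129, 0.049]
eef_rot: [-3.111, -0.434, -0.001]
wrist_force: [1.7, 2.4, -2.1]
finger_gap: 0.0227
finger_force: 49.1
```

```bash
python3 -m crank '{"gripper":[-1,-1,-1,-1,-1,-1,-1,-1,-1,-1],"xyz":[[0,0,-0.1],[0,0,-0.1],[0,0,-0.1],[0,0,-0.1],[0,0,-0.05],[0,0,-0.05],[0,0,0],[0,0,0],[0,0,0],[0,0,0]],"yaw":[0,0,0,0,0,0,0,0,0,0]}'
```

```text
time_s: 27.97
position: [0.637, 0.1291, 0.0444]
eef_rot: [-3.111, -0.434, -0.002]
wrist_force: [2.3, 4.8, 5.6]
finger_gap: 0.0226
finger_force: 49.9
```

Home; release, back off, check.

```bash
python3 -m crank '{"gripper":[0,1,1,1,1,1,1,1,1,1],"xyz":[[0,0,0],[0,0,0],[0,0,0],[0,0,0],[0,0,0],[0,0,1],[0,0,2],[0,0,3],[0,0,3.5],[0,0,2.5]],"yaw":[0,0,0,0,0,0,0,0,0,0]}'
python3 -m crank '{"gripper":[1,1,1,1,1,1,1,1,1,1],"xyz":[[-1.5,-0.3,1],[-2.5,-0.7,1],[-2,-0.6,0.5],[0,0,0],[0,0,0],[0,0,0],[0,0,0],[0,0,0],[0,0,0],[0,0,0]],"yaw":[0,0,0,0,0,0,0,0,0,0]}'
python3 -c "
from m import *
check(.081,'c2',.047)"
```

```text
time_s: 28.8
position: [0.637, 0.1287, 0.1672]
eef_rot: [-3.111, -0.433, -0.002]
wrist_force: [-0.0, 0.2, -0.4]
finger_gap: 0.0847
finger_force: 0.0
time_s: 29.63
position: [0.5768, 0.1127, 0.1885]
eef_rot: [-3.111, -0.434, 0.001]
wrist_force: [-0.8, -0.2, -0.6]
finger_gap: 0.0855
finger_force: 0.0
wrist lid z 0.0804 c [0.6364 0.1278] r 0.0465 slope [-0.004 -0.002]
```

View pics/c2.png

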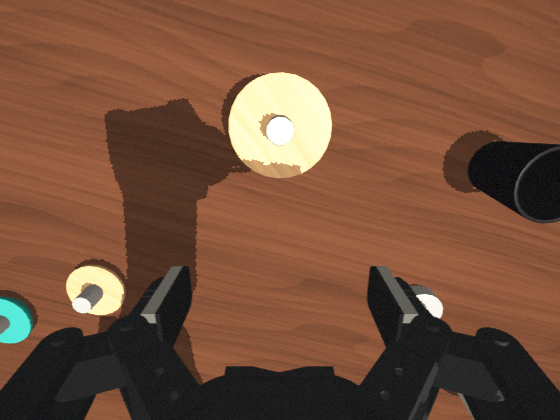

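```bash
python3 -m crank '{"gripper":[1,1,1,1,1,1,1,1,1,1],"xyz":[[-1.5,1.1,0],[-3,2.1,0],[-3,2.2,0],[-3,2.2,0],[-3,2.2,0],[-3,2.2,0],[-3,2.2,0],[-2.5,1.8,0],[-1.8,1.4,0],[-1,0.7,0]],"yaw":[0,0,0,0,0,0,0,0,0,0]}'
python3 -m crank '{"gripper":[1,1,1,1,1,1,1,1,1,1],"xyz":[[0,0,0],[0,0,0],[0,0,0],[0,0,0],[0,0,0],[0,0,0],[0,0,0],[0,0,0],[0,0,0],[0,0,0]],"yaw":[0,0,0,0,0,0,0,0,0,0]}'
python3 -c "
from m import *
look()"
```

```text
time_s: 30.52
position: [0.3263, 0.2956, 0.1892]
eef_rot: [-3.11, -0.439, 0.0]
wrist_force: [0.2, -0.0, -0.4]
finger_gap: 0.0853
finger_force: 0.0
time_s: 31.35
position: [0.3287, 0.2936, 0.189]
eef_rot: [-3.112, -0.433, 0.0]
wrist_force: [0.9, -0.1, -0.4]
finger_gap: 0.0856
finger_force: 0.0
wrist tcp [0.3286 0.2936 0.189 ] floor -0.0006
knob [278. 150.] z 0.0473 c [0.3631 0.3036] r 0.0116
knob [152. 195.] z 0.0473 c [0.2802 0.4215] r 0.0118
knob [235. 261.] z 0.0472 c [0.2249 0.317 ] r 0.0118
```

```bash
python3 -m crank '{"gripper":[1,1,1,1,1,1,1,1,1,1],"xyz":[[1,0.3,0],[1.5,0.5,0],[1,0.3,0],[0,0,-1.5],[0,0,-3],[0,0,-3.5],[0,0,-3],[0,0,-1.5],[0,0,-0.5],[0,0,0]],"yaw":[0,0,0,0,0,0,0,0,0,0]}'
python3 -m crank '{"gripper":[1,1,1,1,1,1,1,1,1,1],"xyz":[[0,0,0],[0,0,-1],[0,0,-2],[0,0,-1.5],[0,0,-1],[0,0,-0.5],[0,0,0],[0,0,0],[0,0,0],[0,0,0]],"yaw":[0,0,0,0,0,0,0,0,0,0]}'
```

```text
time_s: 32.23
position: [0.3635, 0.3044, 0.0578]
eef_rot: [3.11, 0.434, -0.003]
wrist_force: [-0.4, 0.6, 0.5]
finger_gap: 0.0853
finger_force: 0.0
time_s: 33.07
position: [0.3641, 0.3049, -0.0001]
eef_rot: [-3.111, -0.433, -0.002]
wrist_force: [0.3, 0.8, 0.1]
finger_gap: 0.0854
finger_force: 0.0
```

```bash
python3 -m crank '{"gripper":[1,1,1,1,-1,-1,-1,-1,-1,-1],"xyz":[[0,0,-0.8],[0,0,-0.6],[0,0,-0.4],[0,0,0],[0,0,0],[0,0,0],[0,0,0],[0,0,0],[0,0,0],[0,0,0]],"yaw":[0,0,0,0,0,0,0,0,0,0]}' 50
python3 -m crank '{"gripper":[-1,-1,-1,-1,-1,-1,-1,-1,-1,-1],"xyz":[[0,0,0],[0,0,0],[0,0,1],[0,0,2],[0,0,3],[0,0,3.5],[0,0,3.5],[0,0,2],[0,0,1],[0,0,0]],"yaw":[0,0,0,0,0,0,0,0,0,0]}'
python3 -c "
from m import *
held()"
```

```text
time_s: 33.9
position: [0.3637, 0.3047, -0.0187]
eef_rot: [-3.111, -0.433, -0.001]
wrist_force: [-0.2, -0.0, 3.2]
finger_gap: 0.0226
finger_force: 48.8
time_s: 34.73
position: [0.3646, 0.3052, 0.1433]
eef_rot: [-3.109, -0.432, -0.006]
wrist_force: [1.0, -0.2, -0.7]
finger_gap: 0.0224
finger_force: 49.0
held rel [ 0.0018 -0.0001] r 0.0366 z rel 0.0375 tcp [0.3642 0.3047 0.1419]
```

```bash
python3 -m crank '{"gripper":[-1,-1,-1,-1,-1,-1,-1,-1,-1,-1],"xyz":[[1,-1,0.5],[1.5,-2,0.5],[2,-2.7,1],[2,-2.8,1],[2,-2.8,0],[2,-3,0],[1.8,-3.3,0],[1.2,-3.4,0],[0.6,-3.5,0],[0,-3.5,0]],"yaw":[0,0,0,0,0,0,0,0,0,0]}'
python3 -m crank '{"gripper":[-1,-1,-1,-1,-1,-1,-1,-1,-1,-1],"xyz":[[0,-3.5,0],[0,-3.5,0],[0,-3.5,0],[0,-3.5,0],[0,-3.5,0],[-0.5,-3.5,0],[-0.6,-3.5,0],[-0.7,-3.5,0],[-0.7,-3.5,0],[-0.7,-3.5,0]],"yaw":[0,0,0,0,0,0,0,0,0,0]}'
python3 -m crank '{"gripper":[-1,-1,-1,-1,-1,-1,-1,-1,-1,-1],"xyz":[[-0.8,-3,0],[-0.7,-2.5,0],[-0.5,-1.8,0],[-0.3,-0.8,0],[0,0,0],[0,0,0],[0,0,0],[0,0,0],[0,0,0],[0,0,0]],"yaw":[0,0,0,0,0,0,0,0,0,0]}'
python3 -c "
from m import *
look();held()"
```

```text
time_s: 35.62
position: [0.5052, 0.0228, 0.1692]
eef_rot: [-3.111, -0.433, 0.002]
wrist_force: [0.3, -0.5, -0.0]
finger_gap: 0.0228
finger_force: 49.1
time_s: 36.45
position: [0.4713, -0.3267, 0.169]
eef_rot: [-3.11, -0.434, 0.004]
wrist_force: [0.8, 0.4, -0.6]
finger_gap: 0.0224
finger_force: 49.1
time_s: 37.28
position: [0.4502, -0.4055, 0.1711]
eef_rot: [3.111, 0.436, 0.0]
wrist_force: [-0.0, 0.1, -0.6]
finger_gap: 0.0224
finger_force: 49.1
wrist tcp [ 0.45   -0.4058  0.1711] floor -0.0006
can S [292. 112.] z 0.0591 c [ 0.5232 -0.3969] r 0.0375
can L [158. 214.] z 0.0876 c [ 0.3693 -0.2829] r 0.0545
held rel [ 0.0014 -0.0002] r 0.0368 z rel 0.036 tcp [ 0.4499 -0.406   0.1711]
```

```bash
python3 -m crank '{"gripper":[-1,-1,-1,-1,-1,-1,-1,-1,-1,-1],"xyz":[[1,0,0],[2,0.3,0],[2.2,0.4,0],[1.5,0.2,0],[0.7,0.1,0],[0,0,0],[0,0,0],[0,0,-1],[0,0,-2],[0,0,-2]],"yaw":[0,0,0,0,0,0,0,0,0,0]}'
python3 -m crank '{"gripper":[-1,-1,-1,-1,-1,-1,-1,-1,-1,-1],"xyz":[[0,0,-2],[0,0,-2],[0,0,-1.2],[0,0,-0.8],[0,0,-0.4],[0,0,0],[0,0,0],[0,0,0],[0,0,0],[0,0,0]],"yaw":[0,0,0,0,0,0,0,0,0,0]}'
```

```text
time_s: 38.22
position: [0.5225, -0.3974, 0.1206]
eef_rot: [3.111, 0.431, 0.001]
wrist_force: [-0.2, 0.8, -1.1]
finger_gap: 0.0227
finger_force: 49.1
time_s: 39.05
position: [0.524, -0.3966, 0.0577]
eef_rot: [3.111, 0.433, 0.001]
wrist_force: [0.3, 0.0, -1.1]
finger_gap: 0.0224
finger_force: 49.1
```

```bash
python3 -m crank '{"gripper":[-1,-1,-1,-1,-1,-1,-1,-1,-1,-1],"xyz":[[0,0.05,-0.5],[0,0,-0.6],[0,0,-0.4],[0,0,-0.3],[0,0,-0.2],[0,0,-0.2],[0,0,-0.1],[0,0,0],[0,0,0],[0,0,0]],"yaw":[0,0,0,0,0,0,0,0,0,0]}'
```

```text
time_s: 39.88
position: [0.5237, -0.396, 0.0342]
eef_rot: [3.111, 0.433, 0.0]
wrist_force: [0.5, 0.2, -0.1]
finger_gap: 0.0227
finger_force: 49.1
```

```bash
python3 -m crank '{"gripper":[-1,-1,-1,-1,-1,-1,-1,-1,-1,-1],"xyz":[[0,0,-0.1],[0,0,-0.1],[0,0,-0.1],[0,0,-0.1],[0,0,-0.05],[0,0,-0.05],[0,0,0],[0,0,0],[0,0,0],[0,0,0]],"yaw":[0,0,0,0,0,0,0,0,0,0]}'
```

```text
time_s: 40.72
position: [0.5236, -0.3959, 0.0294]
eef_rot: [3.111, 0.433, -0.0]
wrist_force: [-2.3, 1.5, 5.0]
finger_gap: 0.0223
finger_force: 49.6
```

```bash
python3 -m crank '{"gripper":[0,1,1,1,1,1,1,1,1,1],"xyz":[[0,0,0],[0,0,0],[0,0,0],[0,0,0],[0,0,0],[0,0,1],[0,0,2],[0,0,3],[0,0,3.5],[0,0,3.5]],"yaw":[0,0,0,0,0,0,0,0,0,0]}'
python3 -m crank '{"gripper":[1,1,1,1,1,1,1,1,1,1],"xyz":[[-1.5,-0.5,1],[-2.5,-1,1],[-2.5,-1,0.5],[0,0,0],[0,0,0],[0,0,0],[0,0,0],[0,0,0],[0,0,0],[0,0,0]],"yaw":[0,0,0,0,0,0,0,0,0,0]}'
python3 -c "
from m import *
check(.066,'c3',.038)
for n in ('scene','side'):
  for z,r in((.066,.038),(.081,.047),(.096,.056)): check(z,'e_'+n,r,n)"
```

```text
time_s: 41.55
position: [0.5233, -0.3956, 0.1607]
eef_rot: [-3.111, -0.434, 0.001]
wrist_force: [-0.1, -0.5, 0.4]
finger_gap: 0.0853
finger_force: 0.0
time_s: 42.38
position: [0.4591, -0.4204, 0.1836]
eef_rot: [-3.111, -0.435, 0.0]
wrist_force: [0.1, -1.3, -1.0]
finger_gap: 0.0853
finger_force: 0.0
wrist lid z 0.0649 c [ 0.5229 -0.3977] r 0.0373 slope [-0.003  0.016]
scene lid z 0.0739 c [0.8925 0.542 ] r 0.0419 slope [ 0.142 -0.683]
scene lid z 0.0654 c [ 0.5218 -0.3976] r 0.0381 slope [-0.007 -0.003]
scene lid z 0.08 c [0.634  0.1258] r 0.0475 slope [-0.004  0.001]
scene lid z 0.0952 c [ 0.3656 -0.2822] r 0.0565 slope [-0.005 -0.007]
side lid z 0.0669 c [ 0.5143 -0.3968] r 0.0399 slope [0.037 0.011]
side lid z 0.0824 c [0.6264 0.1239] r 0.0505 slope [0.026 0.018]
side lid z 0.0972 c [ 0.3591 -0.282 ] r 0.0573 slope [0.01  0.007]
```

View pics/e_side.png

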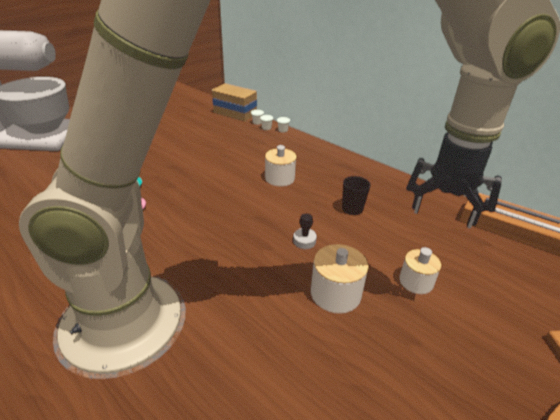

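The side view shows all three lids flat on their canisters: medium (281,165), large (340,277) and small (421,270). The tamper and tumbler are untouched and the gripper is clear.

```bash
python3 -c "
from cell import order; print(order.job_done())"
```

```text
the job is handed in; nothing more can be done
None
```

All three lids are on their own canisters, measured centred and flat on the rim, the tamper and tumbler are untouched, and the job was handed in at about 43 s; it returned no verdict.

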